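# Pack a kiln shelf by the firing plan

## Robot

A 6-joint arm with a two-finger parallel gripper is mounted at the origin on the work surface. World frame = base frame: x ahead of the robot, y to its left, z up, the work surface at z = 0. Lengths are in m, angles in degrees, forces in N, time in s.
With the tool pointing down it reaches from about 0.4 to 0.825 m from the base axis. Payload 7 kg.
Tool frame: the origin (TCP) lies on the centre line of the jaws, within the pads' length; the fingertips stand 11 mm ahead of it and the grasp point (between the pads) lies 8 mm behind it; z points along the fingers, y is the line along which they close (so a half turn about z gives the same grasp; the last joint's range is limited). The gripper opens to 88 mm and grips with 3 to 60 N. Pads are 19 mm wide; open, the fingers measure 130 mm over their backs; the gripper's body (78 mm by 193 mm) begins 47 mm behind the grasp point.
Start: joints at [85.72, 20.546, 0.682, 0, -70.136, -16.507], TCP at [0.24, 0.631, 0.238] pointing down, gripper open.
Joint ranges: [-176.03, 176.03], [-82.01, 121.73], [-58.28, 71.71], [-173.87, 95.51], [-174.79, -0.11], [-173.66, 173.66]. Speed limits (degrees/s): [136.94, 136.94, 172.46, 180, 180, 180].

## Interface

Orientations are given as [roll, pitch, yaw] about the fixed x, y, z axes, in that order (R = Rz(yaw) Ry(pitch) Rx(roll)).
In Python, from plant import r, capture, camera_model, job gives the robot as it stands.
- The arm moves only by the tool drive_tool, never from a script. Its argument "increments" is a list that holds one entry, the list of rows, each a list of 5 numbers: the gripper's target within -1 to 1 (fully open at 1, half-way at 0, shut at -1), then the shift along the tool's x, y, z scaled (see below), then the turn about the tool's z scaled (see below). In form: [[[gripper, tx, ty, tz, roll], ...]]. A call has 1 to 5 rows; each row is the pose to reach, as a shift and turn from the pose commanded when the call began, along the tool's axes at that moment, turning the shorter way round; what a row does not reach only later rows make up. The controller multiplies each number of a shift by 120 mm and each number of a turn by 360 degrees. A row lasts 1/8 s, in which the tool goes at most 62.5 mm and 10.7 degrees, less where a joint would pass 70% of its speed; a pose out of reach is approached as far as the arm can. A call with a number of a shift or a turn outside -1 to 1 is refused whole. A call with a gripper value outside its range is refused whole. The fingers move at their own pace and stop on an object; "squeeze" is the grip in N (left out, the last holds). Time passes only in rows, so rows that repeat a pose let the fingers close. It gives the time, the measured TCP pose, the force, the opening and the grip force at its end, in the units of the state.
- r.get_state(): the state, without advancing time (a new reading comes with each control period).
- capture(name): name is "side" or "top" or "wrist"; returns the picture (420x560x3 uint8, red, green, blue); there is no depth.
- camera_model(name): a dict with "camera_matrix" (3x3 intrinsics, pixels), "k1" (the pictures are not rectified: a ray, as slopes to the right and down, at radius r is drawn at 1 + k1 r^2 times it, then the intrinsics apply), "rvec" (rotation vector, rad) and "tvec" (3), from world to camera coordinates, as OpenCV has them. Camera axes: x right, y down, z forward; pixel columns grow to the right and rows downward; lengths in m; the calibration is good to about 2 mm. A picture is of the moment at which its call begins: read the wrist's pose just before it. camera_model takes no time and is no camera call; for the wrist camera it gives the pose at the moment of the call.
- job.close_job(): hands the job in; it is judged then, once.
The state is a dict: "time_s": time; "joints": joint angles; "qd": joint speeds; "joint_torque": joint torques, N m; "tcp_pos": TCP position; "eef_rot": TCP orientation; "contact_force": force on the tool from outside, world axes, zero at the start; "moment": the same for the moment, N m; "gripper_width": finger opening in m; "gripper_force": force on a finger pad.
Only numpy, scipy, OpenCV 4.12 (cv2) and the standard library are available. Lean on these libraries where they do the work, as an engineer would, in place of code of your own. Each camera call takes 0.05 s, during which the arm holds its last target. There are 200 camera calls.

## Task

Pack the kiln shelf: stand the vase on the setter disc between the square kiln prop and the cone pack, the bowl on the setter disc behind the prop and the jar on the setter disc behind the cone pack (behind means farther from the robot), with its lid on top of it, knob up and fully seated. Centre each pot on its disc to within about a centimetre, upright, and set everything down gently, since unfired pots chip when dropped; leave the wooden cup beyond the shelf where it is.

Things in the scene. Friction and masses are not known exactly. Their poses are not given: they have to be found in the camera images.
- vase_mid (a point): Loose upright pinkish-buff bottle vase, 120 mm tall, about 0.26 kg: round belly 58 mm across up to 45 mm above its foot, narrowing to a straight round neck 26 mm across from 86 to 120 mm above its foot (a good place to grip). The point is on its axis half-way up, 60 mm above its foot; z is its axis, up. It starts on the bare table beside the kiln shelf.
- bowl_mid (a point): Loose upright pinkish-buff open bowl, 44 mm tall, about 0.14 kg: small foot 40 mm across, upper wall upright and 64 mm across outside from 24 to 44 mm above its foot, wall 4 mm thick. It is empty. The point is on its axis half-way up, 22 mm above its foot; z is up. It starts on the bare table beside the kiln shelf.
- jar_mid (a point): Loose upright pinkish-buff straight cylindrical open jar, 56 mm across outside, 66 mm tall, wall 5 mm (mouth 46 mm wide), about 0.2 kg. The point is on its axis half-way up, 33 mm above its foot; z is up. It starts on the bare table beside the kiln shelf.
- lid_mid (a point): The jar's loose lid, pinkish-buff, 0.07 kg, 36 mm tall; from below: spigot 36 mm across, 6 mm deep (goes in the mouth), plate 56 mm across, 6 mm thick (rests on the rim), upright round knob 20 mm across, 24 mm tall. Starts knob up on the table beside the shelf. The point is on its axis half-way up, 18 mm above the underside; z up. Seated, it is 45 mm above the jar's point.
- prop: The kiln prop: a fixed white square post 40 mm wide (46 mm at the foot) and 86 mm tall with a dark round hole in its top, standing on the kiln shelf near the edge next to the robot, left or right. Origin at the centre of its underside, on the shelf's top face (15 mm above the table); x points roughly away from the robot, z up.
- cones: The cone pack: a fixed low terracotta bar 26 x 66 mm and 16 mm tall with three thin pale cones sticking up out of it to 62 mm, standing on the kiln shelf near the edge next to the robot, on the other side from the prop. Origin at the centre of its underside, on the shelf's top face (15 mm above the table); x points roughly away from the robot, z up.
- set_mid_top (a point): A fixed off-white round setter disc, 80 mm across and 6 mm thick, lying on the kiln shelf; one of three alike, told apart by where they lie. The point is the centre of its top face, 21 mm above the table; z is up. This one lies between the prop and the cone pack: the vase's place.
- set_prop_top (a point): A fixed off-white round setter disc, 80 mm across and 6 mm thick, lying on the kiln shelf; one of three alike, told apart by where they lie. The point is the centre of its top face, 21 mm above the table; z is up. This one lies behind the prop, about 115 mm farther from the robot: the bowl's place.
- set_cones_top (a point): A fixed off-white round setter disc, 80 mm across and 6 mm thick, lying on the kiln shelf; one of three alike, told apart by where they lie. The point is the centre of its top face, 21 mm above the table; z is up. This one lies behind the cone pack, about 115 mm farther from the robot: the jar's place.
- cup_mid (a point): Bystander: loose dark wooden cup, 70 mm across the rim, 62 mm tall, standing on the table beyond the kiln shelf, to be left alone. The point is half-way up its axis; z is up. (The kiln shelf itself is a fixed brown slab 240 x 340 mm, 15 mm thick, under the prop, the cone pack and the discs.)
Things that resemble listed ones, but are neither listed nor needed, are in the scene too. What is shaped like the part that bears bowl_mid but green, orange or red is not meant.

How it is judged (in metres and radians):
At the end, for the whole second after the job is handed in: Vase, bowl and jar each stand upright (0.1 rad) on their own disc, axis within 12 mm of its centre, foot on the disc (4 mm); the lid is on the jar, knob up, within 8 mm of its axis and seated on its rim (3 mm, 0.1 rad); all released and at rest (horizontal distance between vase_mid and set_mid_top below 0.012 m and z of vase_mid in the frame of set_mid_top between 0.056 and 0.064 m and angle between each of vase_mid, bowl_mid, jar_mid, lid_mid's own z axis and vertical below 0.1 rad and horizontal distance between bowl_mid and set_prop_top below 0.012 m and z of bowl_mid in the frame of set_prop_top between 0.018 and 0.026 m and horizontal distance between jar_mid and set_cones_top below 0.012 m and z of jar_mid in the frame of set_cones_top between 0.029 and 0.037 m and horizontal distance between lid_mid and jar_mid below 0.008 m and z of lid_mid in the frame of jar_mid between 0.042 and 0.048 m and linear speed of each of vase, bowl, jar, lid below 0.02 m/s); the robot touches nothing.
It fails at once if a pot or the lid is dropped (falls free faster than 0.7 m/s, some 25 mm) ((linear speed of vase above 0.7 m/s and contact force between each of the arm, the fingers and vase below 0.02 N) or (linear speed of bowl above 0.7 m/s and contact force between each of the arm, the fingers and bowl below 0.02 N) or (linear speed of jar above 0.7 m/s and contact force between each of the arm, the fingers and jar below 0.02 N) or (linear speed of lid above 0.7 m/s and contact force between each of the arm, the fingers and lid below 0.02 N)).
It fails at once if the wooden cup is moved more than 20 mm (distance of cup_mid from where it was at the start of the episode above 0.02 m).
It also fails if it takes over 128 s, if anything falls off the work surface, if the arm or the gripper's body presses on something with over 40 N, if the wrist force passes 120 N, or if a joint passes its speed limit or range.

## Working session

There is one attempt and no reset: what is moved stays moved. The work goes in short steps, Python scripts to look and compute and a tool call to move; the robot and the scene stay as the last step left them, time stands still between calls to the robot, and variables do not carry over. Pictures are saved under pics/ and viewed, at most 14 in all, crops included, and the job is handed in when it is done.

Besides the shell and the picture viewer there is one more tool, called after "Call:" as name([rows], argument=value, ...), one row to a line, values as JSON. drive_tool: Moves the arm, as the interface text tells. Its arguments: {"type":"object","properties":{"increments":{"type":"array"},"squeeze":{"type":"number"}},"required":["increments"]}

```bash
ls; mkdir -p pics; python3 - <<'E'
from plant import r,capture,camera_model,job
import cv2
s=r.get_state(); print(s['time_s'],s['tcp_pos'],s['eef_rot'],s['gripper_width'])
for n in ('top','side'):
    m=camera_model(n); print(n,m)
    cv2.imwrite(f'pics/{n}0.png',cv2.cvtColor(capture(n),cv2.COLOR_RGB2BGR))
E
```

```text
pics
0.0 [0.23940364 0.63062967 0.236615  ] [ 1.79905462e+02 -7.90288081e-03 -2.07940674e+01] 0.08788941960367419
top {'camera_matrix': array([[501.91361499,   0.        , 274.42861349],
       [  0.        , 501.91361499, 207.63890379],
       [  0.        ,   0.        ,   1.        ]]), 'k1': -0.1636693823604208, 'rvec': array([ 2.1607973 , -2.21480487,  0.06340174]), 'tvec': array([0.07237095, 0.57479237, 1.48453509])}
side {'camera_matrix': array([[440.0549092 ,   0.        , 278.92232208],
       [  0.        , 440.0549092 , 215.31600858],
       [  0.        ,   0.        ,   1.        ]]), 'k1': -0.006228730540376114, 'rvec': array([ 2.08142249, -0.63283848,  0.3636737 ]), 'tvec': array([-0.45852904,  0.25703185,  0.78827124])}
```

View pics/top0.png

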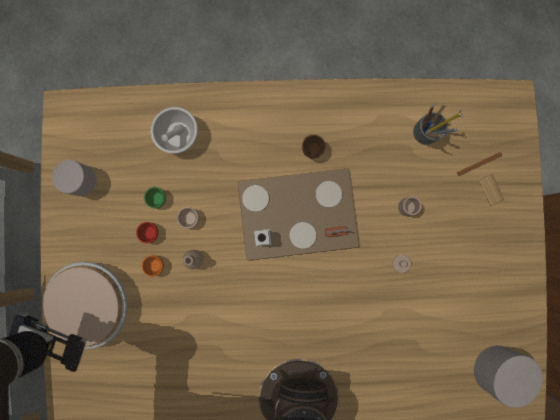

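View pics/side0.png

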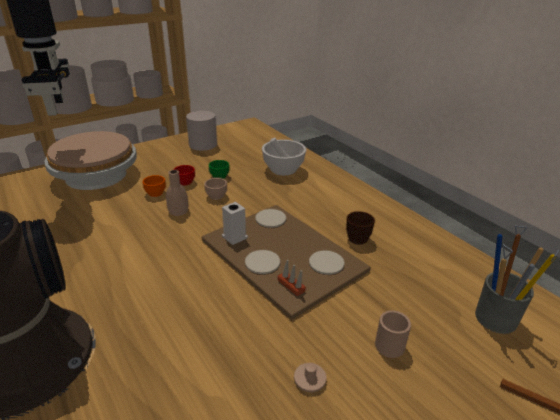

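The top view shows the discs at about (256,198), (329,194) and (303,236). The prop is at (263,237) and the cones at (337,231). The pink bowl is at (189,218), the vase at (193,260), the jar at (410,207), the lid at (402,264) and the cup at (314,147). The side view agrees with this. Next I'll compute rough positions.

```bash
cat > h.py <<'E'
import numpy as np, cv2
from plant import r,capture,camera_model,job
def ray(m,px):
    K=m['camera_matrix']; p=np.atleast_2d(np.array(px,float))
    d=np.array([m['k1'],0,0,0,0])
    n=cv2.undistortPoints(p[:,None],K,d)[:,0]
    R=cv2.Rodrigues(np.array(m['rvec']))[0]; t=np.array(m['tvec']).ravel()
    return -R.T@t, np.c_[n,np.ones(len(n))]@R
def onz(m,px,z):
    c,d=ray(m,px); return c+d*((z-c[2])/d[:,2])[:,None]
def proj(m,P):
    return cv2.projectPoints(np.atleast_2d(np.array(P,float)),np.array(m['rvec']),np.array(m['tvec']),m['camera_matrix'],np.array([m['k1'],0,0,0,0]))[0][:,0]
def two(m1,p1,m2,p2):
    c1,d1=ray(m1,p1); c2,d2=ray(m2,p2); d1=d1[0]; d2=d2[0]
    a=np.linalg.lstsq(np.c_[d1,-d2],c2-c1,rcond=None)[0]
    A=c1+d1*a[0]; B=c2+d2*a[1]; return (A+B)/2, np.linalg.norm(A-B)
def save(name,im): cv2.imwrite('pics/'+name,cv2.cvtColor(im,cv2.COLOR_RGB2BGR))
def S():
    s=r.get_state(); print('t %.2f'%s['time_s'],np.round(s['tcp_pos'],4),np.round(s['eef_rot'],2),'w %.4f'%s['gripper_width'],'F',np.round(s['contact_force'],1)); return s
def blobs(im,mask,amin=60):
    for c in cv2.findContours(mask.astype(np.uint8),cv2.RETR_EXTERNAL,cv2.CHAIN_APPROX_NONE)[0]:
        if cv2.contourArea(c)>amin:
            yield c
E
python3 - <<'E'
from h import *
m=camera_model('top')
for n,p,z in [('setprop',(256,198),.021),('setcones',(329,194),.021),('setmid',(303,236),.021),('prop',(262,237),.101),('cones',(337,231),.03),('bowl',(189,217),.044),('vase',(188,260),.12),('jar',(411,206),.066),('lid',(402,264),.03),('cup',(314,147),.062),('green',(156,198),.044),('red',(148,233),.044),('orange',(152,266),.044)]:
    print(n,np.round(onz(m,p,z)[0],3))
im=cv2.imread('pics/top0.png'); h=cv2.cvtColor(im,cv2.COLOR_BGR2HSV)
for p in [(256,198),(303,236),(260,215),(197,260),(402,264),(189,210),(230,300)]: print(p,h[p[1],p[0]])
mw=camera_model('wrist'); s=S(); c,d=ray(mw,[[280,210],[0,0],[560,0],[0,420],[560,420]]); print(mw['camera_matrix'][0,0],mw['k1'],c,d)
s=0.15
for z in (.0,.1): print(onz(mw,[[280,210],[0,0],[560,0],[0,420],[560,420]],z))
E
```

```text
setprop [0.606 0.113 0.021]
setcones [ 0.613 -0.106  0.021]
setmid [ 0.489 -0.025  0.021]
prop [0.489 0.095 0.101]
cones [ 0.502 -0.126  0.03 ]
bowl [0.553 0.311 0.044]
vase [0.43  0.303 0.12 ]
jar [ 0.568 -0.342  0.066]
lid [ 0.398 -0.318  0.03 ]
cup [ 0.749 -0.063  0.062]
green [0.612 0.41  0.044]
red [0.509 0.435 0.044]
orange [0.411 0.425 0.044]
(256, 198) [ 20  27 167]
(303, 236) [ 23  25 163]
(260, 215) [ 17  77 120]
(197, 260) [13 73 87]
(402, 264) [ 14  59 143]
(189, 210) [14 59 90]
(230, 300) [ 18 110 137]
t 0.10 [0.2394 0.6307 0.2367] [ 1.7991e+02 -1.0000e-02 -2.0790e+01] w 0.0876 F [-0.2 -0.2 -0.8]
328.35901840184823 -0.043193835012315294 [0.30435244 0.60695037 0.38278174] [[-0.22844015  0.08455876 -0.96994463]
 [ 0.70563566  0.6945669  -1.14364188]
 [ 0.06252098 -0.99318245 -1.14127069]
 [-0.51771899  1.15971749 -0.79927177]
 [-1.16001641 -0.52512482 -0.79683311]]
[[ 0.21420016  0.64032089  0.        ]
 [ 0.54053166  0.83942483  0.        ]
 [ 0.32532195  0.27383737  0.        ]
 [ 0.05641002  1.16235431  0.        ]
 [-0.25289487  0.35469154  0.        ]]
[[ 0.23775203  0.63160299  0.1       ]
 [ 0.47883091  0.77869193  0.1       ]
 [ 0.31984376  0.36086163  0.1       ]
 [ 0.12118385  1.01725754  0.1       ]
 [-0.10731653  0.42059302  0.1       ]]
```

Call:
drive_tool([
  [[1,1,0.6,0,-0.0578],[1,1,0.6,0,-0.0578],[1,1,0.6,0,-0.0578]],
])

```text
time_s: 0.48
tcp_pos: [0.3277, 0.5184, 0.2376]
eef_rot: [180.0, 0.0, 0.0]
contact_force: [-1.6, 0.5, 0.1]
gripper_width: 0.0876
gripper_force: 0.0
```

Call:
drive_tool([
  [[1,0.5,0.83,0,0],[1,0.5,0.83,0,0]],
])

```text
time_s: 0.72
tcp_pos: [0.3866, 0.4203, 0.2372]
eef_rot: [180.0, 0.0, -0.0]
contact_force: [0.1, 0.2, -0.5]
gripper_width: 0.0876
gripper_force: 0.0
```

Call:
drive_tool([
  [[1,0.5,0.83,0,0],[1,0.5,0.83,0,0],[1,0.5,0.83,0,0]],
])

```text
time_s: 1.1
tcp_pos: [0.4474, 0.3194, 0.2375]
eef_rot: [180.0, 0.0, -0.3]
contact_force: [0.4, 0.5, 0.1]
gripper_width: 0.0875
gripper_force: 0.0
```

```bash
python3 - <<'E'
from h import *
S(); m=camera_model('wrist'); im=capture('wrist'); save('w1.png',im); np.save('w1.npy',im)
import pickle; pickle.dump(m,open('w1.pkl','wb')); S()
E
```

```text
t 1.10 [0.4474 0.3194 0.2375] [ 1.7998e+02  1.0000e-02 -2.6000e-01] w 0.0875 F [0.4 0.5 0.1]
t 1.15 [0.4469 0.3208 0.2375] [-1.8e+02  1.0e-02 -1.9e-01] w 0.0875 F [-0.1  0.2  0.2]
```

View pics/w1.png

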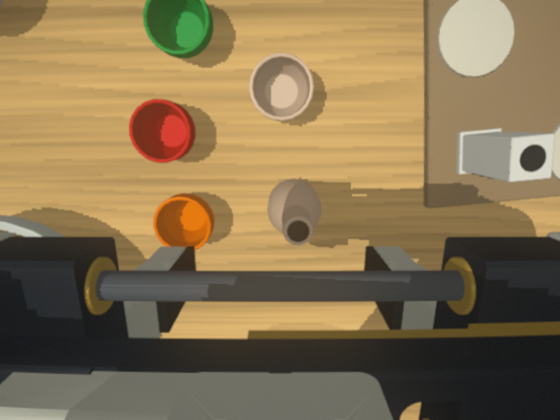

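The wrist view shows the vase mouth at about (298,231), the bowl rim at about (281,87) and the disc behind the prop at about (477,35). I'll refine these with fits.

```bash
cat >> h.py <<'E'
def ell(im,roi,f,z,m,tag=''):
    """mask f(hsv) inside roi (x0,y0,x1,y1); biggest contour -> points on plane z -> circle fit"""
    h=cv2.cvtColor(im,cv2.COLOR_RGB2HSV).astype(int); k=np.zeros(h.shape[:2],np.uint8)
    x0,y0,x1,y1=roi; k[y0:y1,x0:x1]=f(h)[y0:y1,x0:x1]
    k=cv2.morphologyEx(k,cv2.MORPH_OPEN,np.ones((3,3)))
    c=max(cv2.findContours(k,cv2.RETR_EXTERNAL,cv2.CHAIN_APPROX_NONE)[0],key=cv2.contourArea)
    c=cv2.convexHull(c)
    e=cv2.fitEllipse(c); P=onz(m,cv2.ellipse2Poly((0,0),(1,1),0,0,1,1)[:1]*0+np.array(e[0]),z)[0]
    q=onz(m,c[:,0],z)[:,:2]; A=np.c_[2*q,np.ones(len(q))]; s=np.linalg.lstsq(A,(q**2).sum(1),rcond=None)[0]
    rad=np.sqrt(s[2]+s[0]**2+s[1]**2)
    print(tag,'px',np.round(e[0],1),np.round(e[1],1),'ell',np.round(P[:2],4),'circ',np.round(s[:2],4),'diam mm %.1f'%(2000*rad)); return s[:2]
E
python3 - <<'E'
from h import *
import pickle
m=pickle.load(open('w1.pkl','rb')); im=np.load('w1.npy')
h=cv2.cvtColor(im,cv2.COLOR_RGB2HSV)
for p in [(298,231),(287,225),(290,200),(255,80),(282,95),(320,80),(240,80),(477,35),(560,40),(320,120),(310,238)]: 
    if p[0]<560: print(p,h[p[1],p[0]])
ell(im,(283,215,318,250),lambda h:h[...,2]<75,.12,m,'vasehole')
for s in (85,100,115): ell(im,(235,45,330,128),lambda h:(h[...,1]<s)&(h[...,2]>105),.044,m,'bowl')
ell(im,(430,0,525,90),lambda h:(h[...,1]<60)&(h[...,2]>140),.021,m,'setprop')
for P in [(.553,.311,.044),(.43,.303,.12),(.606,.113,.021)]: print(proj(m,P))
E
```

```text
(298, 231) [ 16 101  73]
(287, 225) [ 16  78 138]
(290, 200) [ 16  81 136]
(255, 80) [ 16  83 123]
(282, 95) [ 16  67 220]
(320, 80) [ 19 122 149]
(240, 80) [ 19 124 203]
(477, 35) [ 24  36 211]
(320, 120) [ 18 122 219]
(310, 238) [ 17  95 140]
vasehole px [298.  230.9] [18.5 19.5] ell [0.4322 0.3045] circ [0.4321 0.3045] diam mm 16.3
bowl px [281.   86.3] [64.  66.9] ell [0.5558 0.3178] circ [0.5552 0.3178] diam mm 62.3
bowl px [281.1  86.3] [64.9 68.1] ell [0.5558 0.3178] circ [0.5552 0.3177] diam mm 63.3
bowl px [281.1  86.3] [66.1 69.3] ell [0.5558 0.3177] circ [0.5551 0.3177] diam mm 64.5
setprop px [475.4  35. ] [74.9 84.9] ell [0.6096 0.1181] circ [0.609  0.1178] diam mm 80.5
[[288.02173364  89.32229586]]
[[299.67966755 233.40327244]]
[[479.81264441  38.85035254]]
```

Call:
drive_tool([
  [[1,-0.125,0.136,0,0],[1,-0.125,0.136,0.3,0],[1,-0.125,0.136,0.7,0],[1,-0.125,0.136,0.7,0],[1,-0.125,0.136,0.7,0]],
])

```text
time_s: 1.78
tcp_pos: [0.4318, 0.307, 0.1549]
eef_rot: [-180.0, -0.1, 0.1]
contact_force: [1.0, 1.2, 0.5]
gripper_width: 0.0874
gripper_force: 0.0
```

```bash
python3 - <<'E'
from h import *
S(); m=camera_model('wrist'); im=capture('wrist'); save('w2.png',im); S()
print(proj(m,[.432,.3045,.12]))
E
```

```text
t 1.77 [0.4318 0.307  0.1549] [-1.7997e+02 -7.0000e-02  9.0000e-02] w 0.0874 F [1.  1.2 0.5]
t 1.82 [0.432  0.3072 0.1554] [-1.7991e+02 -1.1000e-01  8.0000e-02] w 0.0877 F [-0.4  0.5  0.3]
[[284.62327626 249.07090429]]
```

View pics/w2.png

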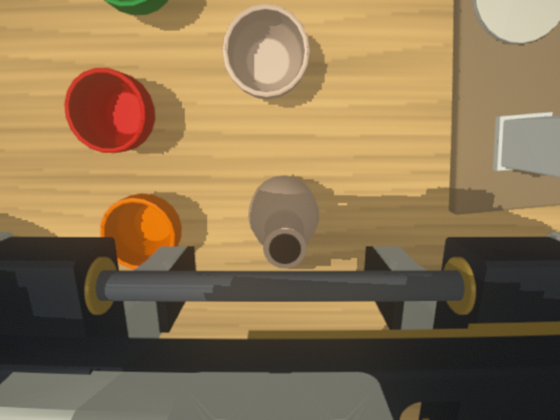

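The vase mouth is at (285,248), as predicted, between the fingers.

Call:
drive_tool([
  [[1,0,0.022,0.2,0],[1,0,0.022,0.458,0],[1,0,0.022,0.458,0],[1,0,0.022,0.458,0]],
])

```text
time_s: 2.33
tcp_pos: [0.4322, 0.3041, 0.1005]
eef_rot: [-179.9, -0.1, 0.1]
contact_force: [0.7, 0.6, 0.3]
gripper_width: 0.0878
gripper_force: 0.0
```

Call:
drive_tool([
  [[-1,0,0,0,0],[-1,0,0,0,0],[-1,0,0,0,0],[-1,0,0,0,0],[-1,0,0,0,0]],
], squeeze=18)

```text
time_s: 2.95
tcp_pos: [0.4313, 0.303, 0.0986]
eef_rot: [180.0, 0.0, 0.0]
contact_force: [0.1, -0.4, -0.9]
gripper_width: 0.043
gripper_force: 0.0
```

Call:
drive_tool([
  [[-1,0,0,0,0],[-1,0,0,0,0],[-1,0,0,0,0],[-1,0,0,0,0],[-1,0,0,0,0]],
])

```text
time_s: 3.58
tcp_pos: [0.4312, 0.303, 0.0985]
eef_rot: [180.0, 0.0, 0.0]
contact_force: [1.0, 0.2, -1.1]
gripper_width: 0.0253
gripper_force: 18.0
```

Call:
drive_tool([
  [[-1,0,0,-0.1,0],[-1,0,0,-0.4,0],[-1,0,0,-0.8,0],[-1,0,0,-1,0],[-1,0,0,-1,0]],
])

```text
time_s: 4.2
tcp_pos: [0.4318, 0.3037, 0.221]
eef_rot: [-179.8, -0.1, 0.0]
contact_force: [-0.6, 0.2, -4.2]
gripper_width: 0.0251
gripper_force: 18.0
```

Call:
drive_tool([
  [[-1,0,0.3,-0.1,0],[-1,0,0.65,-0.1,0],[-1,0,1,-0.1,0]],
])

```text
time_s: 4.58
tcp_pos: [0.4303, 0.1813, 0.2292]
eef_rot: [179.9, 0.1, 0.0]
contact_force: [0.8, 0.0, -3.7]
gripper_width: 0.0251
gripper_force: 18.0
```

Call:
drive_tool([
  [[-1,0,0.35,0,0],[-1,0,0.7,0,0],[-1,0,1,0,0]],
])

```text
time_s: 4.95
tcp_pos: [0.4301, 0.0612, 0.2293]
eef_rot: [180.0, 0.1, -0.0]
contact_force: [-0.3, -0.4, -2.4]
gripper_width: 0.025
gripper_force: 18.0
```

Call:
drive_tool([
  [[-1,0,0.3,0,0],[-1,0,0.36,0,0],[-1,0,0.36,0,0],[-1,0,0.36,0,0]],
])

```text
time_s: 5.45
tcp_pos: [0.4313, 0.0203, 0.2302]
eef_rot: [180.0, 0.0, 0.0]
contact_force: [-1.1, 0.1, -3.8]
gripper_width: 0.0244
gripper_force: 18.0
```

```bash
python3 - <<'E'
from h import *
import pickle
S(); m=camera_model('wrist'); im=capture('wrist'); save('w3.png',im); np.save('w3.npy',im);pickle.dump(m,open('w3.pkl','wb')); S()
print(proj(m,[[.489,-.025,.021],[.609,.118,.021],[.613,-.106,.021]]))
E
```

```text
t 5.45 [0.4313 0.0203 0.2302] [1.7999e+02 3.0000e-02 4.0000e-02] w 0.0244 F [-1.1  0.1 -3.8]
t 5.50 [0.4314 0.0205 0.2303] [1.8e+02 3.0e-02 7.0e-02] w 0.0250 F [-0.1  0.9 -3.5]
[[322.86651154 138.69680211]
 [180.54105601  14.80410868]
 [408.58106216  10.84099125]]
```

View pics/w3.png

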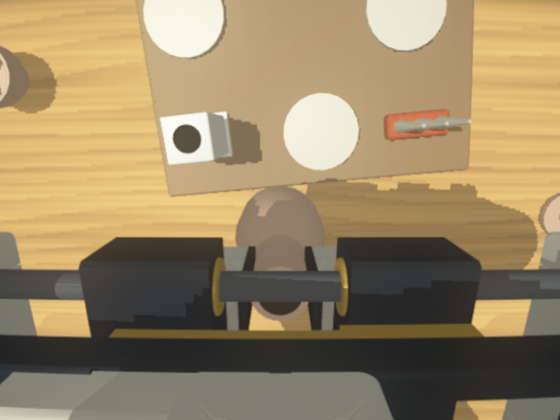

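The mid disc is at about (321,131). The other two discs, at about (184,15) and (406,8), are clipped by the top edge. The vase hangs straight in the grip.

```bash
sed -i 's/q=onz(m,c\[:,0\],z)\[:,:2\]/cc=c[:,0]; cc=cc[(cc[:,1]>2)\&(cc[:,0]>2)\&(cc[:,0]<557)]; q=onz(m,cc,z)[:,:2]/' h.py
python3 - <<'E'
from h import *
import pickle
m=pickle.load(open('w3.pkl','rb')); im=np.load('w3.npy')
f=lambda h:(h[...,1]<65)&(h[...,2]>140)
ell(im,(275,85,368,180),f,.021,m,'mid'); ell(im,(135,0,235,65),f,.021,m,'sprop'); ell(im,(358,0,455,60),f,.021,m,'scones')
mt=camera_model('top'); it=capture('top')
for n,p in [('mid',(.489,-.025,.021)),('sprop',(.609,.116,.021)),('scones',(.613,-.106,.021))]:
    u=proj(mt,p)[0].astype(int); ell(it,(u[0]-18,u[1]-18,u[0]+18,u[1]+18),lambda h:(h[...,1]<50)&(h[...,2]>120),.021,mt,'top '+n)
E
```

```text
mid px [320.7 131.1] [75.4 77.7] ell [ 0.4968 -0.0225] circ [ 0.4958 -0.0225] diam mm 79.7
sprop px [183.5  14.2] [80.4 88.1] ell [0.6095 0.115 ] circ [0.6093 0.1151] diam mm 80.3
scones px [405.6   7. ] [80.3 88.8] ell [ 0.6164 -0.1028] circ [ 0.6163 -0.1029] diam mm 80.7
top mid px [302.7 233.6] [23.5 27.5] ell [ 0.4966 -0.024 ] circ [ 0.4951 -0.0233] diam mm 77.1
top sprop px [255.1 198. ] [26.5 26.8] ell [0.6066 0.1152] circ [0.6067 0.1153] diam mm 79.8
top scones px [328.4 193.8] [26.5 26.6] ell [ 0.6136 -0.1045] circ [ 0.6137 -0.1045] diam mm 79.9
```

Call:
drive_tool([
  [[-1,0.25,0.18,0,0],[-1,0.5,0.359,0,0],[-1,0.528,0.359,0,0],[-1,0.528,0.359,0.3,0],[-1,0.528,0.359,0.55,0]],
])

```text
time_s: 6.18
tcp_pos: [0.4944, -0.0225, 0.1635]
eef_rot: [-180.0, 0.0, 0.0]
contact_force: [0.5, 0.0, -4.5]
gripper_width: 0.025
gripper_force: 18.0
```

Call:
drive_tool([
  [[-1,0,0,0.15,0],[-1,0,0,0.25,0],[-1,0,0,0.3,0],[-1,0,0,0.3,0],[-1,0,0,0.3,0]],
])

```text
time_s: 6.8
tcp_pos: [0.4952, -0.0231, 0.1293]
eef_rot: [-180.0, -0.1, 0.0]
contact_force: [0.1, -1.1, -3.7]
gripper_width: 0.0254
gripper_force: 18.0
```

Call:
drive_tool([
  [[-1,0,0,0.03,0],[-1,0,0,0.06,0],[-1,0,0,0.072,0],[-1,0,0,0.072,0]],
])

```text
time_s: 7.3
tcp_pos: [0.4948, -0.0233, 0.1199]
eef_rot: [180.0, -0.0, 0.0]
contact_force: [0.6, 0.3, -3.8]
gripper_width: 0.0249
gripper_force: 18.0
```

Call:
drive_tool([
  [[-1,0,0,0.006,0],[-1,0,0,0.012,0],[-1,0,0,0.012,0]],
])

```text
time_s: 7.68
tcp_pos: [0.4953, -0.0233, 0.1198]
eef_rot: [180.0, -0.1, 0.1]
contact_force: [-3.5, -0.2, 9.5]
gripper_width: 0.0248
gripper_force: 18.0
```

The vase is on the disc, so I'll release it and lift.

Call:
drive_tool([
  [[0,0,0,-0.005,0],[0,0,0,-0.005,0],[0,0,0,-0.005,0],[0,0,0,-0.005,0],[0,0,0,-0.005,0]],
])

```text
time_s: 8.3
tcp_pos: [0.4948, -0.0232, 0.119]
eef_rot: [180.0, 0.0, 0.0]
contact_force: [0.1, 0.3, 0.3]
gripper_width: 0.0436
gripper_force: 0.0
```

Call:
drive_tool([
  [[0.2,0,0,-0.1,0],[0.2,0,0,-0.5,0],[1,0,0,-1,0],[1,0,0,-1,0]],
])

```text
time_s: 8.8
tcp_pos: [0.4975, -0.0229, 0.2451]
eef_rot: [-179.9, -0.6, 0.1]
contact_force: [-0.0, 0.1, -0.2]
gripper_width: 0.0671
gripper_force: 0.0
```

```bash
python3 - <<'E'
from h import *
import pickle
S(); m=camera_model('wrist'); im=capture('wrist'); ims=capture('side'); S()
save('c1.png',np.hstack([im[0:320,180:460],ims[150:310,180:320].repeat(2,0).repeat(2,1)]))
print(proj(m,[[.4955,-.0227,.141],[.4955,-.0227,.021]])-[180,0]); print((proj(camera_model('side'),[[.4955,-.0227,.141],[.4955,-.0227,.021]])-[180,150])*2+[280,0])
E
```

```text
t 8.80 [ 0.4975 -0.0229  0.2451] [-1.7989e+02 -5.6000e-01  6.0000e-02] w 0.0671 F [-0.   0.1 -0.2]
t 8.90 [ 0.4949 -0.0231  0.2404] [-1.7994e+02 -1.3000e-01  1.0000e-02] w 0.0749 F [ 0.4  0.2 -1.5]
[[100.26652884 221.63589875]
 [100.29601064 193.54903802]]
[[445.48509289 132.34957326]
 [445.8412157  220.56610384]]
```

View pics/c1.png

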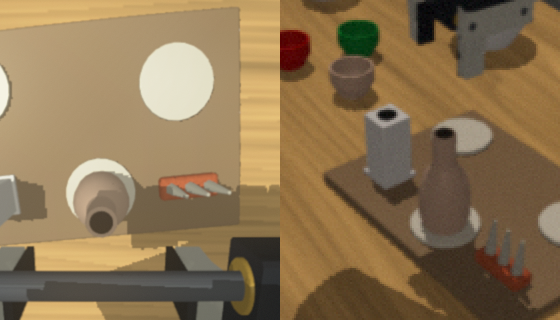

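The vase stands upright on its disc: its mouth at (100,222) in the left crop matches the prediction. Next is the bowl.

Call:
drive_tool([
  [[1,0.25,-0.5,0,0],[1,0.5,-0.95,0,0],[1,0.5,-0.95,0,0]],
])

```text
time_s: 9.28
tcp_pos: [0.5554, 0.0934, 0.2371]
eef_rot: [179.9, 0.2, 0.2]
contact_force: [-0.7, -0.1, 0.2]
gripper_width: 0.0877
gripper_force: 0.0
```

Call:
drive_tool([
  [[1,0,-0.5,0,0],[1,0,-0.95,0,0],[1,0,-0.95,0,0]],
])

```text
time_s: 9.65
tcp_pos: [0.5539, 0.2071, 0.2375]
eef_rot: [179.9, 0.1, 0.2]
contact_force: [-0.4, -0.4, -1.7]
gripper_width: 0.088
gripper_force: 0.0
```

Call:
drive_tool([
  [[1,0,-0.5,0,0],[1,0,-0.94,0,0],[1,0,-0.94,0.3,0],[1,0,-0.94,0.75,0],[1,0,-0.94,0.75,0]],
])

```text
time_s: 10.28
tcp_pos: [0.552, 0.3144, 0.1444]
eef_rot: [179.6, 0.4, -0.0]
contact_force: [0.1, -0.1, 0.3]
gripper_width: 0.0876
gripper_force: 0.0
```

```bash
python3 - <<'E'
from h import *
S(); m=camera_model('wrist'); im=capture('wrist'); save('w4.png',im); S()
u=proj(m,[.5553,.3177,.044]); print(u); u=u[0].astype(int)
for s in (85,100): ell(im,(u[0]-60,max(u[1]-60,0),u[0]+65,min(u[1]+60,238)),lambda h:(h[...,1]<s)&(h[...,2]>100),.044,m,'bowl')
E
```

```text
t 10.28 [0.552  0.3144 0.1444] [ 1.7961e+02  4.4000e-01 -4.0000e-02] w 0.0876 F [ 0.1 -0.1  0.3]
t 10.32 [0.5539 0.3157 0.1478] [179.78   0.18  -0.  ] w 0.0875 F [1.  0.5 1.1]
[[275.12428567 214.15172001]]
bowl px [274.8 211.1] [79.5 80.5] ell [0.5577 0.3179] circ [0.5573 0.3179] diam mm 62.5
bowl px [274.9 211.1] [80.6 82.3] ell [0.5577 0.3179] circ [0.5574 0.3179] diam mm 63.6
```

View pics/w4.png

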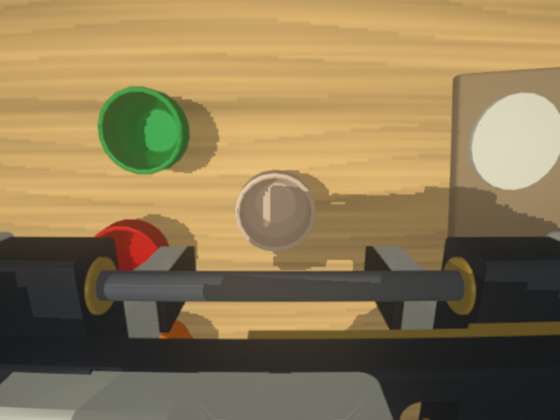

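The bowl rim is centred at (275,211), and the fit agrees with the target to 2 mm.

Call:
drive_tool([
  [[1,0.018,-0.015,0,0],[1,0.018,-0.015,0.3,0],[1,0.018,-0.015,0.6,0],[1,0.018,-0.015,0.7,0],[1,0.018,-0.015,0.7,0]],
])

```text
time_s: 10.95
tcp_pos: [0.5575, 0.3197, 0.0662]
eef_rot: [-180.0, -0.0, 0.0]
contact_force: [1.2, 0.0, -0.2]
gripper_width: 0.0876
gripper_force: 0.0
```

```bash
python3 - <<'E'
from h import *
S(); m=camera_model('wrist'); im=capture('wrist'); save('w5.png',im); S()
print(proj(m,[[.5563,.318,.044],[.5563,.318+.032,.044],[.5563,.318-.032,.044]]))
E
```

```text
t 10.95 [0.5575 0.3197 0.0662] [-1.7998e+02 -5.0000e-02  3.0000e-02] w 0.0876 F [ 1.2  0.  -0.2]
t 11.00 [0.5578 0.32   0.0669] [-1.7993e+02 -1.1000e-01  4.0000e-02] w 0.0875 F [ 0.  -0.2  0.7]
[[283.45848675 259.76112388]
 [225.40111697 259.73488878]
 [341.4989279  259.66232306]]
```

Call:
drive_tool([
  [[1,-0.01,0.016,0.1,0],[1,-0.01,0.016,0.25,0],[1,-0.01,0.016,0.338,0],[1,-0.01,0.016,0.338,0],[1,-0.01,0.016,0.338,0]],
])

```text
time_s: 11.62
tcp_pos: [0.5558, 0.3176, 0.0246]
eef_rot: [180.0, -0.0, 0.0]
contact_force: [0.3, -0.1, 0.8]
gripper_width: 0.0877
gripper_force: 0.0
```

Call:
drive_tool([
  [[-1,0,0,0,0],[-1,0,0,0,0],[-1,0,0,0,0],[-1,0,0,0,0],[-1,0,0,0,0]],
], squeeze=12)

```text
time_s: 12.25
tcp_pos: [0.5557, 0.3175, 0.0248]
eef_rot: [-180.0, -0.0, 0.0]
contact_force: [-0.8, -1.1, 2.1]
gripper_width: 0.0621
gripper_force: 12.0
```

Call:
drive_tool([
  [[-1,0,0,0,0],[-1,0,0,0,0]],
])

```text
time_s: 12.5
tcp_pos: [0.5557, 0.3175, 0.0248]
eef_rot: [-180.0, -0.0, 0.0]
contact_force: [-0.8, -0.7, 4.9]
gripper_width: 0.0627
gripper_force: 12.0
```

Call:
drive_tool([
  [[-1,0,0,-0.08,0],[-1,0,0,-0.3,0],[-1,0,0,-0.6,0],[-1,0,0,-0.7,0]],
])

```text
time_s: 13.0
tcp_pos: [0.5565, 0.3182, 0.1111]
eef_rot: [-179.9, -0.1, 0.0]
contact_force: [1.0, 0.8, -1.0]
gripper_width: 0.0623
gripper_force: 12.0
```

Call:
drive_tool([
  [[-1,0.1,0.3,0,0],[-1,0.25,0.6,0,0],[-1,0.4,0.9,0,0]],
])

```text
time_s: 13.38
tcp_pos: [0.6035, 0.2083, 0.108]
eef_rot: [180.0, 0.1, 0.0]
contact_force: [0.0, 0.2, -2.3]
gripper_width: 0.0621
gripper_force: 12.0
```

Call:
drive_tool([
  [[-1,0.044,0.3,0,0],[-1,0.044,0.6,0,0],[-1,0.044,0.783,0,0],[-1,0.044,0.783,0,0],[-1,0.044,0.783,0,0]],
])

```text
time_s: 14.0
tcp_pos: [0.609, 0.116, 0.1085]
eef_rot: [-180.0, -0.0, 0.0]
contact_force: [-0.1, 0.5, -2.7]
gripper_width: 0.0625
gripper_force: 12.0
```

```bash
python3 - <<'E'
from h import *
S(); m=camera_model('wrist'); im=capture('wrist'); save('w6.png',im); S()
E
```

```text
t 14.00 [0.609  0.116  0.1085] [-1.7999e+02 -1.0000e-02  2.0000e-02] w 0.0625 F [-0.1  0.5 -2.7]
t 14.05 [0.609  0.1163 0.1085] [-1.7999e+02 -1.0000e-02  6.0000e-02] w 0.0623 F [ 0.5 -0.4 -1.6]
```

View pics/w6.png

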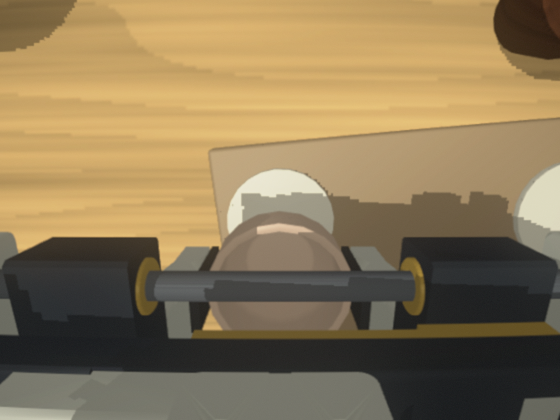

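The bowl is held level at (280,275), with the disc visible beyond it at (280,210). Lowering it now.

Call:
drive_tool([
  [[-1,0,0.005,0.15,0],[-1,0,0.005,0.3,0],[-1,0,0.005,0.42,0],[-1,0,0.005,0.48,0],[-1,0,0.005,0.48,0]],
])

```text
time_s: 14.68
tcp_pos: [0.6087, 0.1149, 0.0503]
eef_rot: [180.0, 0.1, 0.0]
contact_force: [1.2, -0.6, -0.9]
gripper_width: 0.0623
gripper_force: 12.0
```

Call:
drive_tool([
  [[-1,0,0,0.015,0],[-1,0,0,0.025,0],[-1,0,0,0.03,0],[-1,0,0,0.03,0]],
])

```text
time_s: 15.18
tcp_pos: [0.609, 0.1149, 0.0475]
eef_rot: [-180.0, -0.0, 0.0]
contact_force: [-0.1, 0.2, -1.2]
gripper_width: 0.0623
gripper_force: 12.0
```

Call:
drive_tool([
  [[-1,0,0,0.006,0],[-1,0,0,0.012,0],[-1,0,0,0.012,0]],
])

```text
time_s: 15.55
tcp_pos: [0.6089, 0.1149, 0.0459]
eef_rot: [180.0, 0.0, 0.0]
contact_force: [0.3, -0.8, -1.9]
gripper_width: 0.0625
gripper_force: 12.0
```

Call:
drive_tool([
  [[-1,0,0,0.003,0],[-1,0,0,0.006,0],[-1,0,0,0.006,0]],
])

```text
time_s: 15.92
tcp_pos: [0.609, 0.115, 0.0458]
eef_rot: [-180.0, -0.0, 0.0]
contact_force: [-2.9, -1.2, 5.2]
gripper_width: 0.0625
gripper_force: 12.0
```

Call:
drive_tool([
  [[1,0,0,0,0],[1,0,0,0,0],[1,0,0,0,0],[1,0,0,0,0],[1,0,0,0,0]],
])

```text
time_s: 16.55
tcp_pos: [0.6089, 0.1149, 0.0451]
eef_rot: [180.0, 0.0, 0.0]
contact_force: [0.4, -0.5, -0.3]
gripper_width: 0.0873
gripper_force: 0.0
```

Call:
drive_tool([
  [[1,0,0,-0.1,0],[1,0,0,-0.5,0],[1,0,0,-1,0],[1,0,0,-1,0]],
])

```text
time_s: 17.05
tcp_pos: [0.6121, 0.116, 0.172]
eef_rot: [-179.8, -0.6, 0.1]
contact_force: [-0.0, -0.7, -0.1]
gripper_width: 0.0878
gripper_force: 0.0
```

Call:
drive_tool([
  [[1,0,0,-0.4,0],[1,0,0,-0.75,0],[1,0,0,-0.75,0],[1,0,0,-0.75,0]],
])

```text
time_s: 17.55
tcp_pos: [0.6085, 0.1149, 0.2551]
eef_rot: [-180.0, 0.0, 0.0]
contact_force: [-0.4, 0.0, -0.7]
gripper_width: 0.0874
gripper_force: 0.0
```

```bash
python3 - <<'E'
from h import *
S(); m=camera_model('wrist'); im=capture('wrist'); save('w7.png',im); S()
u=proj(m,[.609,.1155,.065])[0]; print(u); u=u.astype(int)
ell(im,(u[0]-60,u[1]-60,u[0]+65,min(u[1]+60,238)),lambda h:(h[...,1]>58)&(h[...,1]<200)&(h[...,2]>60)&(np.hypot(*(np.indices(h.shape[:2])-u[::-1][:,None,None]))<42),.065,m,'bowl')
mt=camera_model('top'); it=capture('top'); u=proj(mt,[.4955,-.0227,.141])[0].astype(int)
E
```

```text
t 17.55 [0.6085 0.1149 0.2551] [-1.7997e+02  1.0000e-02  1.0000e-02] w 0.0874 F [-0.4  0.  -0.7]
t 17.60 [0.6083 0.1148 0.2544] [1.7999e+02 8.0000e-02 1.0000e-02] w 0.0877 F [-0.1  0.2 -0.1]
[279.5653543  195.44345729]
bowl px [279.2 197.3] [77.1 86.2] ell [0.607  0.1159] circ [0.6063 0.116 ] diam mm 86.3
```

View pics/w7.png

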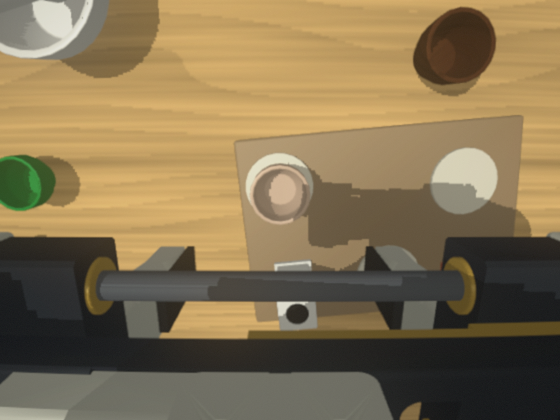

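The bowl is on its disc with its rim at about (279,194), against a predicted (280,195). Next is the jar.

Call:
drive_tool([
  [[1,-0.2,0.5,0,0],[1,-0.4,0.95,0,0],[1,-0.4,0.95,0,0]],
])

```text
time_s: 18.02
tcp_pos: [0.5589, -0.0021, 0.2546]
eef_rot: [180.0, 0.1, -0.2]
contact_force: [-0.2, 0.7, 0.5]
gripper_width: 0.0875
gripper_force: 0.0
```

Call:
drive_tool([
  [[1,0,0.5,0,0],[1,0,0.95,0,0],[1,0,0.95,0,0]],
])

```text
time_s: 18.4
tcp_pos: [0.5606, -0.1157, 0.254]
eef_rot: [180.0, 0.1, -0.2]
contact_force: [0.2, 0.1, -0.9]
gripper_width: 0.0875
gripper_force: 0.0
```

Call:
drive_tool([
  [[1,0,0.5,0,0],[1,0,0.95,0,0],[1,0,0.95,0,0]],
])

```text
time_s: 18.77
tcp_pos: [0.5608, -0.2292, 0.2537]
eef_rot: [180.0, 0.1, -0.2]
contact_force: [-1.1, 1.1, -0.6]
gripper_width: 0.0876
gripper_force: 0.0
```

Call:
drive_tool([
  [[1,0,0.5,0,0],[1,0,0.9,0,0],[1,0,0.9,0,0],[1,0,0.9,0,0]],
])

```text
time_s: 19.27
tcp_pos: [0.5614, -0.3341, 0.2543]
eef_rot: [-180.0, 0.1, 0.0]
contact_force: [1.0, -0.4, -0.2]
gripper_width: 0.0873
gripper_force: 0.0
```

```bash
python3 - <<'E'
from h import *
import pickle
S(); m=camera_model('wrist'); im=capture('wrist'); save('w8.png',im); np.save('w8.npy',im);pickle.dump(m,open('w8.pkl','wb')); S()
u=proj(m,[[.568,-.342,.066],[.398,-.318,.012]]); print(u); u=u[0].astype(int)
for s in (85,100): ell(im,(u[0]-65,max(0,u[1]-65),u[0]+65,min(u[1]+65,238)),lambda h:(h[...,1]<s)&(h[...,2]>90),.066,m,'jar')
E
```

```text
t 19.27 [ 0.5614 -0.3341  0.2543] [-1.7996e+02  7.0000e-02  3.0000e-02] w 0.0873 F [ 1.  -0.4 -0.2]
t 19.32 [ 0.5615 -0.3338  0.2547] [-1.7997e+02  4.0000e-02  8.0000e-02] w 0.0877 F [ 0.8 -0.3 -0.8]
[[287.87110004 189.75197233]
 [268.10720715 308.32447885]]
jar px [290.3 181.7] [51.1 55.2] ell [ 0.5764 -0.3444] circ [ 0.5759 -0.3445] diam mm 55.2
jar px [290.3 181.7] [52.6 56.8] ell [ 0.5764 -0.3445] circ [ 0.5759 -0.3444] diam mm 56.4
```

View pics/w8.png

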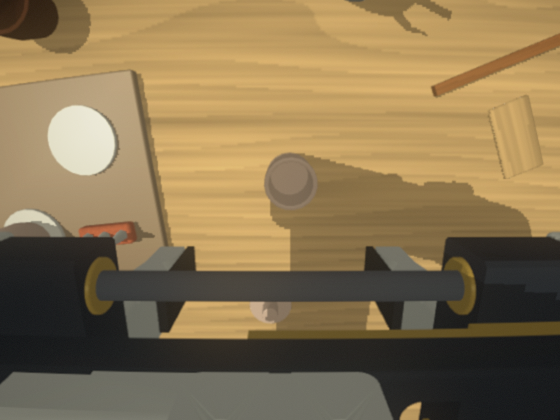

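The jar rim is at (290,181), and the fit gives (0.576,-0.3445) with the right diameter. The lid is at (268,308), behind the finger bar. I'll move to the jar.

Call:
drive_tool([
  [[1,0.121,0.089,0,0],[1,0.121,0.089,0.4,0],[1,0.121,0.089,0.8,0],[1,0.121,0.089,1,0],[1,0.121,0.089,1,0]],
])

```text
time_s: 19.95
tcp_pos: [0.5749, -0.3439, 0.1333]
eef_rot: [-179.9, 0.2, 0.1]
contact_force: [0.9, -0.3, 0.1]
gripper_width: 0.0881
gripper_force: 0.0
```

Call:
drive_tool([
  [[1,0,0,0,0],[1,0,0,0,0]],
])

```text
time_s: 20.2
tcp_pos: [0.5767, -0.3457, 0.1371]
eef_rot: [179.9, -0.2, 0.1]
contact_force: [-0.2, 1.2, 1.1]
gripper_width: 0.0877
gripper_force: 0.0
```

```bash
python3 - <<'E'
from h import *
S(); m=camera_model('wrist'); im=capture('wrist'); save('w9.png',im);  S()
u=proj(m,[[.576,-.3445,.066]]); print(u); u=u[0].astype(int)
for s in (85,100): ell(im,(u[0]-65,max(0,u[1]-65),u[0]+65,min(u[1]+65,238)),lambda h:(h[...,1]<s)&(h[...,2]>90),.066,m,'jar')
E
```

```text
t 20.20 [ 0.5767 -0.3457  0.1371] [ 1.7994e+02 -1.6000e-01  6.0000e-02] w 0.0877 F [-0.2  1.2  1.1]
t 20.25 [ 0.5765 -0.3458  0.1369] [ 1.7995e+02 -1.5000e-01  4.0000e-02] w 0.0873 F [-0.   0.3 -0.1]
[[278.4411476  231.86347898]]
jar px [278.7 239. ] [ 77.5 115.5] ell [ 0.5708 -0.3447] circ [ 0.5829 -0.3451] diam mm 53.8
jar px [278.5 233.5] [ 77.4 105.9] ell [ 0.5748 -0.3445] circ [ 0.5835 -0.3448] diam mm 54.3
```

Call:
drive_tool([
  [[1,0,-0.008,0.3,0],[1,0,-0.008,0.6,0],[1,0,-0.008,0.84,0],[1,0,-0.008,0.84,0],[1,0,-0.008,0.84,0]],
])

```text
time_s: 20.88
tcp_pos: [0.5766, -0.3453, 0.036]
eef_rot: [179.9, -0.1, 0.0]
contact_force: [0.0, 0.1, 0.3]
gripper_width: 0.0879
gripper_force: 0.0
```

Call:
drive_tool([
  [[-1,0,0,0,0],[-1,0,0,0,0],[-1,0,0,0,0],[-1,0,0,0,0],[-1,0,0,0,0]],
], squeeze=15)

```text
time_s: 21.5
tcp_pos: [0.5757, -0.3449, 0.0347]
eef_rot: [180.0, -0.0, 0.0]
contact_force: [-1.0, 0.0, 3.2]
gripper_width: 0.0556
gripper_force: 15.0
```

Call:
drive_tool([
  [[-1,0,0,0,0],[-1,0,0,0,0]],
])

```text
time_s: 21.75
tcp_pos: [0.5758, -0.3449, 0.0347]
eef_rot: [180.0, -0.0, 0.0]
contact_force: [-0.6, 1.1, 4.3]
gripper_width: 0.0561
gripper_force: 15.0
```

Call:
drive_tool([
  [[-1,0,0,-0.08,0],[-1,0,0,-0.3,0],[-1,0,0,-0.6,0],[-1,0,0,-0.75,0]],
])

```text
time_s: 22.25
tcp_pos: [0.5763, -0.345, 0.1264]
eef_rot: [180.0, -0.1, 0.0]
contact_force: [0.3, 0.2, -2.7]
gripper_width: 0.0554
gripper_force: 15.0
```

Call:
drive_tool([
  [[-1,0.1,-0.35,0,0],[-1,0.25,-0.7,0,0],[-1,0.335,-1,0,0]],
])

```text
time_s: 22.62
tcp_pos: [0.6159, -0.2233, 0.1238]
eef_rot: [-180.0, 0.0, 0.0]
contact_force: [-0.5, 1.1, -2.0]
gripper_width: 0.0556
gripper_force: 15.0
```

Call:
drive_tool([
  [[-1,0,-0.35,0,0],[-1,0,-0.7,0,0],[-1,0,-1,0,0],[-1,0,-1,0,0],[-1,0,-1,0,0]],
])

```text
time_s: 23.25
tcp_pos: [0.6154, -0.1047, 0.124]
eef_rot: [-180.0, 0.0, 0.0]
contact_force: [-0.6, -0.6, -2.4]
gripper_width: 0.0558
gripper_force: 15.0
```

```bash
python3 - <<'E'
from h import *
S(); m=camera_model('wrist'); im=capture('wrist'); save('w10.png',im)
E
```

```text
t 23.25 [ 0.6154 -0.1047  0.124 ] [-1.8e+02  5.0e-02  5.0e-02] w 0.0558 F [-0.6 -0.6 -2.4]
```

View pics/w10.png

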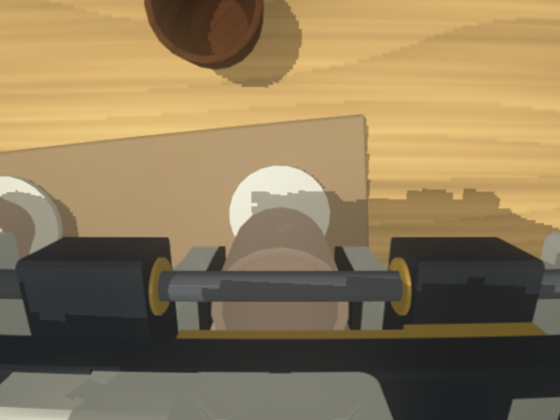

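The jar hangs straight over its disc, which is at (279,210). Lowering it now.

Call:
drive_tool([
  [[-1,0,-0.01,0.15,0],[-1,0,-0.01,0.3,0],[-1,0,-0.01,0.45,0],[-1,0,-0.01,0.53,0],[-1,0,-0.01,0.53,0]],
])

```text
time_s: 23.92
tcp_pos: [0.6152, -0.1038, 0.0597]
eef_rot: [180.0, 0.1, 0.0]
contact_force: [-0.4, 0.2, -0.7]
gripper_width: 0.0559
gripper_force: 15.0
```

Call:
drive_tool([
  [[-1,0,0,0.012,0],[-1,0,0,0.024,0],[-1,0,0,0.03,0],[-1,0,0,0.03,0]],
])

```text
time_s: 24.42
tcp_pos: [0.6158, -0.1036, 0.0574]
eef_rot: [-180.0, -0.0, 0.0]
contact_force: [-0.7, -0.6, -2.2]
gripper_width: 0.056
gripper_force: 15.0
```

Call:
drive_tool([
  [[-1,0,0,0.005,0],[-1,0,0,0.01,0],[-1,0,0,0.01,0]],
])

```text
time_s: 24.8
tcp_pos: [0.6157, -0.1036, 0.0559]
eef_rot: [180.0, 0.0, 0.0]
contact_force: [0.3, -0.1, -2.8]
gripper_width: 0.0563
gripper_force: 15.0
```

Call:
drive_tool([
  [[-1,0,0,0.003,0],[-1,0,0,0.006,0],[-1,0,0,0.006,0]],
])

```text
time_s: 25.18
tcp_pos: [0.6158, -0.1036, 0.0557]
eef_rot: [180.0, -0.0, 0.0]
contact_force: [-1.4, 1.4, 4.5]
gripper_width: 0.0557
gripper_force: 15.0
```

Call:
drive_tool([
  [[1,0,0,0,0],[1,0,0,0,0],[1,0,0,0,0],[1,0,0,0,0],[1,0,0,0,0]],
])

```text
time_s: 25.8
tcp_pos: [0.6158, -0.1036, 0.0552]
eef_rot: [180.0, 0.0, 0.0]
contact_force: [0.0, 0.9, -0.4]
gripper_width: 0.0873
gripper_force: 0.0
```

Call:
drive_tool([
  [[1,0,0,-0.1,0],[1,0,0,-0.5,0],[1,0,0,-1,0],[1,0,0,-1,0]],
])

```text
time_s: 26.3
tcp_pos: [0.619, -0.1037, 0.1821]
eef_rot: [-180.0, -0.6, 0.1]
contact_force: [1.1, 0.6, -0.3]
gripper_width: 0.0876
gripper_force: 0.0
```

Call:
drive_tool([
  [[1,-0.35,0,-0.4,0],[1,-0.35,0,-0.6,0],[1,-0.35,0,-0.6,0],[1,-0.35,0,-0.6,0]],
])

```text
time_s: 26.8
tcp_pos: [0.5734, -0.1035, 0.247]
eef_rot: [-180.0, 0.0, 0.0]
contact_force: [-0.8, 0.3, -1.4]
gripper_width: 0.0876
gripper_force: 0.0
```

```bash
python3 - <<'E'
from h import *
S(); m=camera_model('wrist'); im=capture('wrist'); save('w11.png',im); S()
h=cv2.cvtColor(im,cv2.COLOR_RGB2HSV)
u=proj(m,[[.6158,-.1036,.087]])[0].astype(int); print(u)
for y in range(u[1]-30,u[1]+31,6): print([tuple(int(a) for a in h[y,x,1:]) for x in range(u[0]-36,u[0]+37,9)])
np.save('w11.npy',im)
import pickle; pickle.dump(m,open('w11.pkl','wb'))
E
```

```text
t 26.80 [ 0.5734 -0.1035  0.247 ] [-1.7998e+02  2.0000e-02  1.0000e-02] w 0.0876 F [-0.8  0.3 -1.4]
t 26.85 [ 0.5733 -0.1036  0.2465] [-1.7999e+02  7.0000e-02  1.0000e-02] w 0.0875 F [-0.3 -0.7 -0.5]
[280 157]
[(90, 172), (57, 198), (25, 235), (26, 233), (29, 229), (27, 232), (29, 230), (44, 204), (92, 170)]
[(90, 170), (24, 235), (29, 230), (67, 220), (71, 197), (68, 217), (33, 226), (31, 228), (93, 170)]
[(89, 170), (26, 235), (69, 218), (68, 150), (68, 149), (68, 149), (69, 217), (38, 159), (90, 141)]
[(86, 172), (36, 229), (68, 139), (68, 150), (68, 149), (67, 208), (70, 182), (47, 158), (70, 127)]
[(82, 175), (60, 228), (68, 149), (70, 149), (67, 149), (66, 220), (67, 222), (72, 203), (66, 132)]
[(92, 169), (66, 223), (69, 148), (70, 149), (71, 148), (67, 221), (66, 221), (69, 217), (75, 125)]
[(91, 169), (67, 222), (71, 143), (69, 148), (69, 147), (66, 220), (67, 199), (69, 218), (91, 118)]
[(92, 169), (64, 222), (71, 126), (67, 148), (69, 148), (66, 220), (73, 151), (67, 184), (88, 119)]
[(92, 169), (90, 167), (73, 129), (72, 128), (72, 134), (72, 145), (69, 169), (75, 122), (91, 118)]
[(88, 166), (91, 166), (70, 210), (73, 133), (72, 134), (71, 151), (71, 194), (92, 116), (89, 117)]
[(92, 167), (93, 165), (91, 166), (77, 179), (71, 211), (81, 151), (95, 164), (93, 156), (90, 116)]
```

Call:
drive_tool([
  [[1,-0.4,0.4,0,0],[1,-0.8,0.8,0,0],[1,-0.85,0.85,0,0]],
])

```text
time_s: 27.22
tcp_pos: [0.4692, -0.2072, 0.2464]
eef_rot: [-180.0, 0.1, -0.1]
contact_force: [0.1, -0.3, -0.3]
gripper_width: 0.0879
gripper_force: 0.0
```

Call:
drive_tool([
  [[1,-0.4,0.4,0,0],[1,-0.8,0.8,0,0],[1,-0.85,0.85,0,0],[1,-0.85,0.85,0,0]],
])

```text
time_s: 27.72
tcp_pos: [0.369, -0.3084, 0.2467]
eef_rot: [-180.0, 0.1, -0.1]
contact_force: [0.3, 0.6, 0.9]
gripper_width: 0.0877
gripper_force: 0.0
```

```bash
python3 - <<'E'
from h import *
S(); m=camera_model('wrist'); im=capture('wrist'); save('w12.png',im); S(); np.save('w12.npy',im)
import pickle; pickle.dump(m,open('w12.pkl','wb'))
a=np.load('w11.npy'); a=a[60:240,180:460]; b=im[40:240,150:430]
save('c2.png',np.hstack([a[:180],b[:180]])); print(proj(m,[.398,-.318,.012])-[150,40])
E
```

```text
t 27.73 [ 0.369  -0.3084  0.2467] [-1.7998e+02  6.0000e-02 -1.1000e-01] w 0.0877 F [0.3 0.6 0.9]
t 27.77 [ 0.3697 -0.3079  0.2467] [-1.7998e+02  5.0000e-02 -6.0000e-02] w 0.0875 F [0.7 0.7 0.8]
[[138.37529364 123.25262274]]
```

View pics/c2.png

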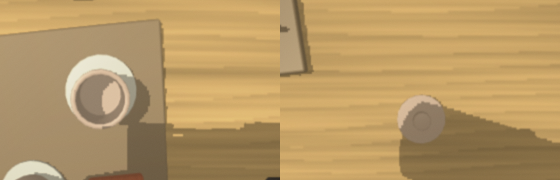

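The jar rim is at (279,158), where it was predicted. The lid plate is at about (291,159) in the wrist frame, partly in shadow. I'll fit its position.

```bash
python3 - <<'E'
from h import *
import pickle
m=pickle.load(open('w12.pkl','rb')); im=np.load('w12.npy')
for s in (80,88,95,102): ell(im,(255,125,330,195),lambda h:(h[...,1]<s)&(h[...,2]>60),.012,m,'lid%d'%s)
g=cv2.GaussianBlur(cv2.cvtColor(im,cv2.COLOR_RGB2GRAY),(3,3),0)[125:195,255:330]
c=cv2.HoughCircles(cv2.resize(g,None,fx=4,fy=4,interpolation=cv2.INTER_CUBIC),cv2.HOUGH_GRADIENT,1,200,param1=60,param2=12,minRadius=28,maxRadius=52)
if c is not None:
    q=c[0,0]/4; print('knob px',q[:2]+[255,125],q[2], onz(m,q[:2]+[255,125],.036))
mj=pickle.load(open('w11.pkl','rb')); ij=np.load('w11.npy')
ell(ij,(240,120,312,200),lambda h:(h[...,1]>58)&(h[...,1]<80)&(h[...,2]>175),.087,mj,'jar')
E
```

```text
lid80 px [290.7 158.5] [46.  46.7] ell [ 0.4034 -0.3206] circ [ 0.4029 -0.3207] diam mm 53.1
lid88 px [290.8 158.5] [47.  47.5] ell [ 0.4034 -0.3207] circ [ 0.4029 -0.3207] diam mm 54.1
lid95 px [290.7 158.6] [47.6 48.1] ell [ 0.4033 -0.3207] circ [ 0.4029 -0.3207] diam mm 54.8
lid102 px [290.8 158.7] [47.9 48.8] ell [ 0.4032 -0.3207] circ [ 0.4027 -0.3207] diam mm 55.4
jar px [279.9 158.9] [58.1 59.4] ell [ 0.6145 -0.1033] circ [ 0.6139 -0.1032] diam mm 54.2
```

Call:
drive_tool([
  [[1,0.278,0.107,0,0],[1,0.278,0.107,0.4,0],[1,0.278,0.107,0.8,0],[1,0.278,0.107,1,0],[1,0.278,0.107,1,0]],
])

```text
time_s: 28.4
tcp_pos: [0.4028, -0.3193, 0.1251]
eef_rot: [-179.9, 0.3, 0.1]
contact_force: [-0.2, 0.4, -0.5]
gripper_width: 0.0879
gripper_force: 0.0
```

Call:
drive_tool([
  [[1,0,0,0.3,0],[1,0,0,0.5,0],[1,0,0,0.5,0],[1,0,0,0.5,0]],
])

```text
time_s: 28.9
tcp_pos: [0.4046, -0.3207, 0.0688]
eef_rot: [179.9, -0.1, 0.1]
contact_force: [0.6, -0.0, 0.9]
gripper_width: 0.0875
gripper_force: 0.0
```

```bash
python3 - <<'E'
from h import *
S(); m=camera_model('wrist'); im=capture('wrist'); save('w13.png',im); S()
print(proj(m,[[.403,-.3207,.036]]))
E
```

```text
t 28.90 [ 0.4046 -0.3207  0.0688] [ 1.7994e+02 -1.0000e-01  8.0000e-02] w 0.0875 F [ 0.6 -0.   0.9]
t 28.95 [ 0.4046 -0.3208  0.0689] [ 1.7994e+02 -1.4000e-01  6.0000e-02] w 0.0875 F [ 0.5 -0.3 -0. ]
[[280.20158369 253.37148066]]
```

View pics/w13.png

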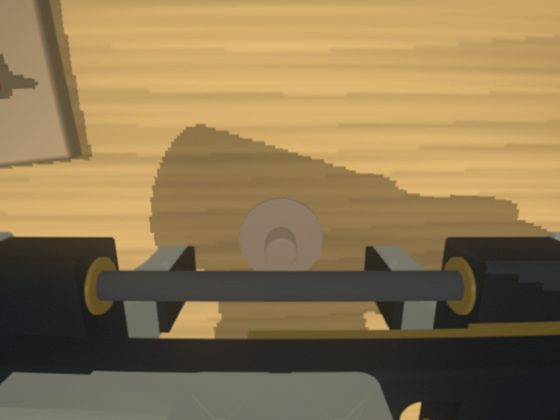

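The knob is at (281,251), as predicted. Descending to grip it.

Call:
drive_tool([
  [[1,-0.008,0,0.15,0],[1,-0.008,0,0.28,0],[1,-0.008,0,0.345,0],[1,-0.008,0,0.345,0],[1,-0.008,0,0.345,0]],
])

```text
time_s: 29.58
tcp_pos: [0.4028, -0.3208, 0.0267]
eef_rot: [180.0, -0.1, 0.0]
contact_force: [-0.5, -0.7, 0.4]
gripper_width: 0.0876
gripper_force: 0.0
```

Call:
drive_tool([
  [[-1,0,0,0,0],[-1,0,0,0,0],[-1,0,0,0,0],[-1,0,0,0,0],[-1,0,0,0,0]],
], squeeze=12)

```text
time_s: 30.2
tcp_pos: [0.4022, -0.3205, 0.0259]
eef_rot: [-180.0, 0.0, 0.0]
contact_force: [0.2, -0.6, -0.1]
gripper_width: 0.0435
gripper_force: 0.0
```

Call:
drive_tool([
  [[-1,0,0,0,0],[-1,0,0,0,0],[-1,0,0,0,0],[-1,0,0,0,0],[-1,0,0,0,0]],
])

```text
time_s: 30.82
tcp_pos: [0.4023, -0.3205, 0.0259]
eef_rot: [180.0, -0.0, 0.0]
contact_force: [-0.0, -1.2, -0.4]
gripper_width: 0.0198
gripper_force: 12.0
```

Call:
drive_tool([
  [[-1,0,0,0,0],[-1,0,0,0,0]],
])

```text
time_s: 31.08
tcp_pos: [0.4022, -0.3205, 0.0259]
eef_rot: [-180.0, -0.0, 0.0]
contact_force: [0.2, -1.4, -1.5]
gripper_width: 0.0198
gripper_force: 12.0
```

Call:
drive_tool([
  [[-1,0,0,-0.08,0],[-1,0,0,-0.3,0],[-1,0,0,-0.65,0],[-1,0,0,-1,0],[-1,0,0,-1,0]],
])

```text
time_s: 31.7
tcp_pos: [0.4043, -0.3214, 0.15]
eef_rot: [179.8, -0.4, 0.1]
contact_force: [0.5, 0.0, -0.9]
gripper_width: 0.0198
gripper_force: 12.0
```

Call:
drive_tool([
  [[-1,0.2,-0.2,-0.2,0],[-1,0.5,-0.5,-0.4,0],[-1,0.8,-0.8,-0.4,0],[-1,0.885,-0.905,-0.4,0]],
])

```text
time_s: 32.2
tcp_pos: [0.5097, -0.21, 0.1936]
eef_rot: [-180.0, 0.0, 0.1]
contact_force: [-0.7, -0.2, 1.0]
gripper_width: 0.0196
gripper_force: 12.0
```

Call:
drive_tool([
  [[-1,0.3,-0.3,0,0],[-1,0.6,-0.6,0,0],[-1,0.885,-0.905,0,0],[-1,0.885,-0.905,0,0],[-1,0.885,-0.905,0,0]],
])

```text
time_s: 32.83
tcp_pos: [0.6136, -0.1034, 0.193]
eef_rot: [180.0, 0.1, 0.0]
contact_force: [-1.0, -0.2, -0.8]
gripper_width: 0.0193
gripper_force: 12.0
```

```bash
python3 - <<'E'
from h import *
S(); m=camera_model('wrist'); im=capture('wrist'); save('w14.png',im[0:400]); print(proj(m,[.615,-.1034,.087])); S()
E
```

```text
t 32.83 [ 0.6136 -0.1034  0.193 ] [1.8e+02 1.2e-01 3.0e-02] w 0.0193 F [-1.  -0.2 -0.8]
[[280.18608484 215.37307461]]
t 32.88 [ 0.6135 -0.1038  0.1933] [ 1.8e+02  9.0e-02 -1.0e-02] w 0.0198 F [ 0.7 -0.1  0.1]
```

View pics/w14.png

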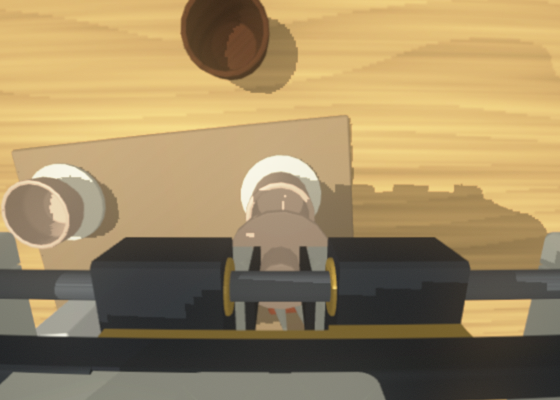

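The lid is held level above the jar, with the jar rim visible at (281,200), centred laterally. Lowering in small steps.

Call:
drive_tool([
  [[-1,0.01,-0.003,0.2,0],[-1,0.01,-0.003,0.4,0],[-1,0.01,-0.003,0.55,0],[-1,0.01,-0.003,0.65,0],[-1,0.01,-0.003,0.65,0]],
])

```text
time_s: 33.5
tcp_pos: [0.6152, -0.1032, 0.1152]
eef_rot: [180.0, 0.1, -0.0]
contact_force: [-0.4, 0.1, -0.9]
gripper_width: 0.0198
gripper_force: 12.0
```

Call:
drive_tool([
  [[-1,0,0,0.015,0],[-1,0,0,0.03,0],[-1,0,0,0.04,0],[-1,0,0,0.04,0]],
])

```text
time_s: 34.0
tcp_pos: [0.6158, -0.1028, 0.1112]
eef_rot: [-180.0, -0.0, 0.0]
contact_force: [-0.3, -0.7, -0.4]
gripper_width: 0.0198
gripper_force: 12.0
```

Call:
drive_tool([
  [[-1,-0.006,0.004,0.01,0],[-1,-0.006,0.004,0.02,0],[-1,-0.006,0.004,0.03,0],[-1,-0.006,0.004,0.03,0]],
])

```text
time_s: 34.5
tcp_pos: [0.6149, -0.1034, 0.1073]
eef_rot: [180.0, 0.0, 0.0]
contact_force: [-0.6, 0.2, -0.4]
gripper_width: 0.0196
gripper_force: 12.0
```

Call:
drive_tool([
  [[-1,0,0,0.004,0],[-1,0,0,0.008,0],[-1,0,0,0.008,0]],
])

```text
time_s: 34.88
tcp_pos: [0.6151, -0.1034, 0.1069]
eef_rot: [180.0, -0.0, 0.0]
contact_force: [-1.4, 0.8, 2.4]
gripper_width: 0.0197
gripper_force: 12.0
```

The lid met resistance at z = 0.1069, the predicted seated height. Releasing and backing off.

Call:
drive_tool([
  [[0,0,0,0,0],[0,0,0,0,0],[0,0,0,0,0],[0,0,0,0,0],[0,0,0,0,0]],
])

```text
time_s: 35.5
tcp_pos: [0.615, -0.1034, 0.1065]
eef_rot: [180.0, 0.0, 0.0]
contact_force: [-0.0, -0.1, -0.7]
gripper_width: 0.0438
gripper_force: 0.0
```

Call:
drive_tool([
  [[0,0,0,-0.1,0],[0,0,0,-0.4,0],[0,0,0,-0.8,0],[0,0,0,-1,0],[0,0,0,-1,0]],
])

```text
time_s: 36.12
tcp_pos: [0.6163, -0.1034, 0.2302]
eef_rot: [-180.0, -0.3, 0.0]
contact_force: [0.0, 0.6, -0.7]
gripper_width: 0.0437
gripper_force: 0.0
```

Call:
drive_tool([
  [[0,-0.4,0,0,0],[0,-0.8,0,0,0],[0,-1,0,0,0],[0,-1,0,0,0]],
])

```text
time_s: 36.62
tcp_pos: [0.4934, -0.1035, 0.2269]
eef_rot: [-180.0, -0.0, 0.0]
contact_force: [0.3, -0.1, 0.3]
gripper_width: 0.0438
gripper_force: 0.0
```

```bash
python3 - <<'E'
from h import *
S(); m=camera_model('wrist'); im=capture('wrist'); save('w15.png',im); S()
f=lambda h:(h[...,1]>50)&(h[...,1]<82)&(h[...,2]>60)
h=cv2.cvtColor(im,cv2.COLOR_RGB2HSV)
for n,p,z in [('lid plate',(.615,-.1034,.093),.093)]:
    u=proj(m,[p])[0].astype(int); print(u)
    for lo in (150,175,195): ell(im,(u[0]-40,max(0,u[1]-40),u[0]+40,u[1]+40),lambda h:(h[...,1]>50)&(h[...,1]<82)&(h[...,2]>lo),z,m,n)
    k=np.arange(u[0]-42,u[0]+43,6)
    for y in range(max(0,u[1]-42),u[1]+43,6): print(' '.join('%3d/%3d'%(h[y,x,1],h[y,x,2]) for x in k))
E
```

```text
t 36.62 [ 0.4934 -0.1035  0.2269] [-1.7998e+02 -3.0000e-02  3.0000e-02] w 0.0438 F [ 0.3 -0.1  0.3]
t 36.67 [ 0.4946 -0.1034  0.2269] [-1.7999e+02 -4.0000e-02  4.0000e-02] w 0.0439 F [ 0.1 -0.4 -1.3]
[280  59]
lid plate px [279.5  60.8] [70.2 77.9] ell [ 0.6144 -0.1029] circ [ 0.6138 -0.1026] diam mm 57.1
lid plate px [279.4  60.1] [70.2 76.4] ell [ 0.6149 -0.1029] circ [ 0.6143 -0.1027] diam mm 56.4
lid plate px [279.2  59.8] [69.7 75.9] ell [ 0.6151 -0.1027] circ [ 0.6146 -0.1026] diam mm 55.9
 93/192  92/194  91/193  91/193  89/192  89/192  89/191  91/191  90/192  90/192  93/190  92/189  90/190  92/189  91/188
 91/191  92/194  92/193  92/193  90/193  90/196  70/227  62/234  75/222  92/191  93/190  92/191  89/189  92/189  92/188
 90/193  92/194  92/193  90/193  54/240  54/240  54/239  55/239  56/238  56/238  64/232  92/191  93/190  93/190  93/190
 91/194  91/194  91/194  52/242  52/241  53/241  53/240  53/239  54/239  55/239  58/238  59/236  93/192  93/190  93/190
 90/192  90/195  63/233  51/242  53/242  53/241  62/232  60/235  61/234  57/239  57/239  56/237  79/210  91/191  91/190
[... 500 characters left out ...]
/244  49/244  49/244  50/243  68/217  73/151  67/167  69/177  68/175  57/239  56/238  39/184  91/138
 90/195  14/250  56/235  48/244  48/243  50/243  51/243  53/241  54/241  55/239  55/239  57/238  69/211  37/184  89/137
 90/192  17/248  15/250  47/244  49/244  50/243  51/242  52/241  53/240  54/240  54/239  57/238  38/183  39/184  89/137
 91/193  76/205  14/249  55/209  49/244  50/243  51/242  52/241  53/241  54/240  63/234  54/166  39/183  47/167  87/137
 91/194  89/193  15/249  16/249  71/155  70/211  67/225  59/235  71/209  71/168  70/142  40/184  39/184  89/137  89/137
 90/193  91/193  91/193  15/249  17/249  50/200  74/142  73/143  73/143  57/157  40/185  38/183  87/137  91/137  92/138
```

The lid plate fits at (0.615,-0.103) and at the seated height, with the right diameter, and the gripper is clear of everything. Handing in.

```bash
python3 -c "
from plant import job; print(job.close_job())"
```

```text
the job is handed in; nothing more can be done
None
```

The job is handed in: the vase, bowl and jar measured within a few millimetres of their disc centres, the lid is seated on the jar, and the cup was left untouched; the hand-in returned no verdict.

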